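# Swing the sorting chute over the tall dish and lock it

### The arm

A 6-joint arm with a two-finger parallel gripper is mounted at the origin on a cart in front of the work surface, level with it; the furniture and walls round the work are solid. World frame = base frame: x ahead of the robot, y to its left, z up, the work surface at z = 0. Lengths are in m, angles in degrees, forces in N, time in s.
With the tool pointing down it reaches from about 0.35 to 0.875 m from the base axis. Payload 4.2 kg.
Tool frame: the origin (TCP) lies midway between the tips of the shut fingers; the grasp point (between the pads) lies 19 mm behind it; z points along the fingers, y is the line along which they close (so a half turn about z gives the same grasp; the last joint's range is limited). The gripper opens to 87 mm and grips with 3 to 60 N. Pads are 19 mm wide; open, the fingers measure 117 mm over their backs; the gripper's body (75 mm by 190 mm) begins 51 mm behind the grasp point.
Start: joints at [82.54, 22.042, 0.453, 0, -68.411, -14.817], TCP at [0.237, 0.578, 0.223] pointing down, gripper open.
Joint ranges: [-179.83, 179.83], [-69.29, 118.12], [-61.27, 80.66], [-181.25, 117.63], [-171.15, -9.14], [-177.46, 177.46]. Speed limits (degrees/s): [159.86, 159.86, 180, 180, 180, 180].

### API

Orientations are given as a 3x3 rotation matrix whose columns are the frame's x, y, z axes.
In Python, from station import r, viewer, finish_job gives the robot as it stands (r), with the cameras (viewer) and the job as plain functions.
- The arm moves only by the shell command python3 steer.py 'ROWS'. ROWS is a JSON list of rows, 1 to 8 of them, each of 7 numbers: the opening from 0.0 (shut) to 1.0 (fully open), then dx, dy, dz in normalised numbers (1 is 600 mm), then a rotation vector rx, ry, rz in shares of 4 rad (1.0 is 4 rad); each row is the pose to reach, as a shift and turn from the pose commanded when the command began, along the tool's axes at that moment; what a row does not reach only later rows make up. A row lasts 1/10 s, in which the tool goes at most 0.05 m and 8.59 degrees, less where a joint would pass 70% of its speed; a pose out of reach is approached as far as the arm can. The fingers move at their own pace and stop on an object; the grip force is fixed at half the most. Time passes only in rows, so rows that do not move let the fingers close. It prints the time, the measured TCP pose, the force, the opening and the grip force at its end. Input that does not fit is refused with a message, and nothing moves.
- r.sense(): the state, without advancing time (a new reading comes with each control period).
- viewer.capture(name): name is "scene" or "top" or "wrist"; returns a dict with "pixels" (384x512x3 uint8, red, green, blue), "z_map" (384x512 float32, m along the optical axis (not along the pixel's ray), 0 where there is no reading), "K" (3x3 intrinsics, pixels), "world_from_camera" (4x4, takes a point from camera to world coordinates). Camera axes: x right, y up, looking along -z (the intrinsics and any distortion apply to the point x, -y, -z); pixel columns grow to the right and rows downward; lengths in m; the calibration is good to about 2 mm. A picture is of the moment at which its call begins.
- finish_job(): hands the job in; it is judged then, once.
The state is a dict: "time_s": time; "joints": joint angles; "joint_velocities": joint speeds; "effort": joint torques, N m; "tcp_pos": TCP position; "ee_rot": TCP orientation; "wrist_force": force on the tool from outside, world axes, zero at the start; "moment": the same for the moment, N m; "gripper_width": opening from 0.0 (shut) to 1.0 (fully open); "gripper_force": force on a finger pad.
Only numpy, scipy, OpenCV 4.12 (cv2) and the standard library are available. Lean on these libraries where they do the work, as an engineer would, in place of code of your own. Each camera call takes 0.05 s, during which the arm holds its last target. There are 200 camera calls.

### The job

Set up the pearl-sorting stand: with a fingertip, push its swivelling chute round until the spout is over the middle of the tall glass dish, and let it stand there. Then push the lock lever on top of the column clockwise, seen from above, all the way to its stop. Push only: pick nothing up, and leave the dishes and the small things round the stand where they are.

Things in the scene. Friction and masses are not known exactly. Their poses are not given: they have to be found in the camera images.
- sorting_stand: The sorting stand with its chute and lock lever, fixed to the table: grey round foot, 124 mm in diameter, column of 22 mm. Origin: centre of the foot's underside, on the vertical turning axis; x axis to its back (away from the robot, give or take 0.25 rad), z up.
- pivot (a point): Point on the vertical axis about which both chute and lock lever turn, level with the chute's upper edge, 118 mm above the table.
- chute (a joint): Angle of the chute, rad. 0: it points along the stand's -x, towards the robot; growing values turn it counter-clockwise seen from above (spout to the robot's right); ends at -1.25 and 1.25. Light friction (0.08 N m, under 1 N at the trough); it stays where it is left. The lock's grip is not simulated: it turns as easily with the lever tight.
- trough (a point): Middle of the chute's trough, 115 mm out from the axis, 103 mm above the table. The trough is bare aluminium, 34 mm wide, with upright side walls from 89 to 117 mm above the table, and runs level from 18 to 146 mm from the axis; it is pushed on the outside of a side wall. The hub at the column is 48 mm across.
- spout (a point): Centre of the lower opening of the spout, a short round aluminium tube (26 mm wide below, 38 mm above) at the chute's free end, 160 mm from the axis, 75 mm above the table.
- lock_lever (a joint): Angle of the dark lock lever on top of the column, rad. 0 to 0.2 is loose, 1.2 is its stop (tight); growing values turn it clockwise seen from above. At 0 it points 1.31 rad counter-clockwise from the stand's +x axis (to the left); at the stop 0.11 rad (to the back). Friction 0.06 N m; it stays where it is left.
- lever_end (a point): Centre of the black ball (21 mm) at the end of the lock lever, 88 mm from the axis, 132 mm above the table. Between the lever's hub (30 mm across, up to 143 mm above the table) and the ball runs a level round bar of 11 mm diameter at the same height.
- glass_dish: The tall clear glass dish, 90 mm across and 62 mm high, the largest and tallest of the three dishes in front of the stand; loose. Origin: centre of its underside. The three dishes stand in any order in three places at about 160 mm from the axis; the spout passes 13 mm over this one's rim.
- petri_a: Low clear petri dish with pearls, 60 mm across, 14 mm high; loose. Origin: centre of its underside.
- petri_b: Low clear petri dish with pearls, 55 mm across, 13 mm high; loose. Origin: centre of its underside.
- salt_vial: White-capped vial, 32 mm across, 54 mm high, behind the chute beside the column; loose. Origin: centre of its underside.
- match_box: Small red cardboard box standing upright in front of the stand, to the left, 22 x 36 x 52 mm; loose. Origin: centre of its underside.
- eraser: Small eraser lying between column and dishes, 46 x 18 x 12 mm; loose. Origin: centre of its underside.
- wedge_1: Small wooden wedge lying in front of the stand, 60 x 12 x 11 mm; loose. Origin: centre of its underside.

How it is judged:
By the outcome, as a careful person would: the job done as asked, in the order asked, and still so for the second after the job is handed in, with the robot touching nothing.
It also fails if it takes over 51 s, if anything falls off the work surface, if the arm or the gripper's body presses on something with over 40 N, if the wrist force passes 120 N, or if a joint passes its speed limit or range.

## Working session

There is one attempt and no reset: what is moved stays moved. The work goes in short steps, Python scripts to look and compute and a shell command to move; the robot and the scene stay as the last step left them, time stands still between calls to the robot, and variables do not carry over. Pictures are saved under pics/ and viewed, at most 10 in all, crops included, and the job is handed in when it is done.

```bash
ls; mkdir -p pics
python3 - <<'E'
from station import r, viewer, finish_job
import cv2,numpy as np
for n in("scene","top"):
    c=viewer.capture(n); cv2.imwrite(f"pics/{n}0.png",cv2.resize(c["pixels"][:,:,::-1],(800,600))); np.savez(f"{n}0.npz",**c)
    print(n,c["K"].tolist(),c["world_from_camera"].round(3).tolist())
s=r.sense();print(s["time_s"],s["tcp_pos"],s["ee_rot"],s["gripper_width"])
E
```

```text
pics
station.py
steer.py
scene [[387.0416504616532, 0.0, 251.9996142119983], [0.0, 387.0416504616532, 183.96141903817158], [0.0, 0.0, 1.0]] [[0.729, 0.278, -0.626, 0.004], [-0.685, 0.292, -0.668, -0.599], [-0.003, 0.915, 0.403, 0.471], [0.0, 0.0, 0.0, 1.0]]
top [[390.0848193325094, 0.0, 258.79183160212693], [0.0, 390.0848193325094, 189.4160371973207], [0.0, 0.0, 1.0]] [[-0.025, 0.994, -0.11, 0.424], [-0.999, -0.021, 0.033, -0.004], [0.03, 0.111, 0.993, 1.071], [0.0, 0.0, 0.0, 1.0]]
0.1 [0.23669317 0.57787134 0.22158004] [[ 9.25322270e-01 -3.79181026e-01 -6.68005715e-04]
 [-3.79181606e-01 -9.25320463e-01 -1.83048683e-03]
 [ 7.59665164e-05  1.94708571e-03 -9.99998102e-01]] 1.001974002158296
```

View pics/scene0.png

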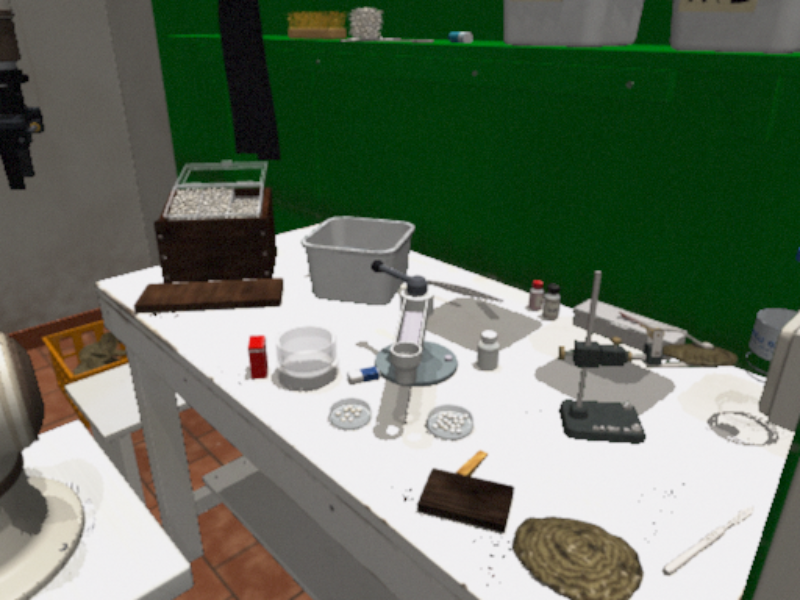

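View pics/top0.png

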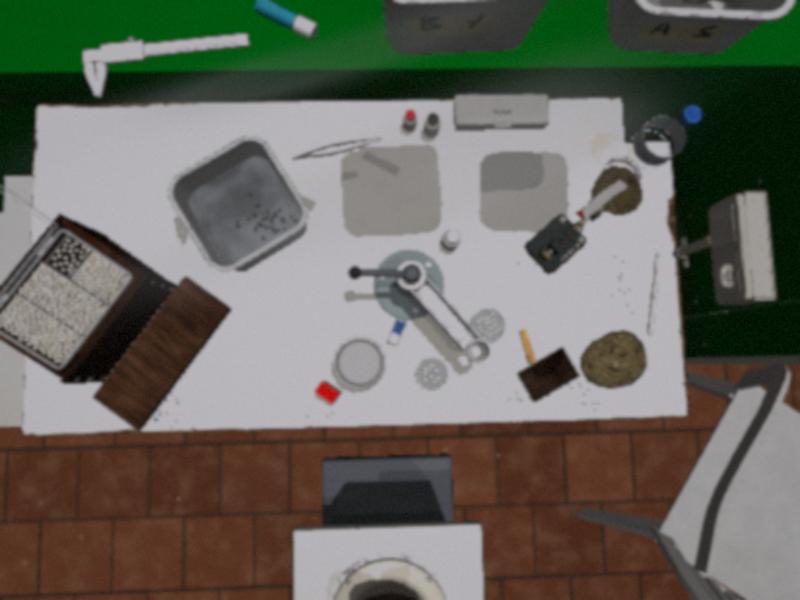

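The top view (800 px scale) shows the lever hub at (412,272) and its ball at (355,272). The chute points front-right with the spout at about (472,350). The glass dish is at (358,364), the match box at (328,392) and the vial at (451,240). I'll take a closer crop to measure from.

```bash
cat > h.py <<'E'
import numpy as np
def load(n):
    return dict(np.load(n))
def ray(c,u,v):
    K=c["K"];T=c["world_from_camera"]
    d=np.array([(u-K[0,2])/K[0,0],-(v-K[1,2])/K[1,1],-1.]);return T[:3,3],T[:3,:3]@d
def atz(c,u,v,z):
    o,d=ray(c,u,v);return o+d*(z-o[2])/d[2]
def cloud(c):
    K=c["K"];T=c["world_from_camera"];z=c["z_map"];v,u=np.mgrid[:z.shape[0],:z.shape[1]]
    P=np.stack([(u-K[0,2])/K[0,0]*z,-(v-K[1,2])/K[1,1]*z,-z],-1)
    return P@T[:3,:3].T+T[:3,3]
E
python3 - <<'E'
from h import *; import cv2
c=load("top0.npz")
print([k for k in c])
cv2.imwrite("pics/crop0.png",cv2.resize(c["pixels"][140:260,195:355,::-1],(800,600),interpolation=cv2.INTER_CUBIC))
k=.64
for n,u,v,z in[("hub",412,272,.143),("ball",355,272,.132),("foot",409,287,.01),("spout",472,350,.1),("dish",358,364,.062),("dishbase",358,364,.0),("box",328,392,.052),("vial",451,240,.054),("pa",487,325,.01),("pb",431,374,.01)]:
    print(n,atz(c,u*k,v*k,z).round(4))
P=cloud(c)
w=P[150:250,200:340]; s=(w[...,2]>.085)&(c["z_map"][150:250,200:340]>0)
q=w[s]; print(len(q)); 
np.set_printoptions(suppress=True)
for lo,hi in[(.085,.11),(.11,.124),(.124,.137),(.137,.15)]:
    m=q[(q[:,2]>=lo)&(q[:,2]<hi)];print(lo,len(m),m.min(0).round(3),m.max(0).round(3),m.mean(0).round(3))
E
```

```text
['pixels', 'z_map', 'K', 'world_from_camera']
hub [ 0.564  -0.0473  0.143 ]
ball [0.5675 0.0408 0.132 ]
foot [ 0.5576 -0.0476  0.01  ]
spout [ 0.443  -0.1417  0.1   ]
dish [0.4254 0.0417 0.062 ]
dishbase [0.4255 0.0445 0.    ]
box [0.3808 0.0922 0.052 ]
vial [ 0.6311 -0.1193  0.054 ]
pa [ 0.4877 -0.1824  0.01  ]
pb [ 0.4051 -0.0817  0.01  ]
1332
0.085 668 [ 0.428 -0.165  0.086] [ 0.56  -0.022  0.11 ] [ 0.494 -0.105  0.098]
0.11 378 [ 0.423 -0.166  0.11 ] [ 0.586 -0.022  0.124] [ 0.516 -0.085  0.117]
0.124 103 [ 0.549 -0.058  0.126] [0.578 0.051 0.137] [ 0.564 -0.008  0.135]
0.137 183 [ 0.553 -0.058  0.137] [0.577 0.051 0.146] [ 0.565 -0.011  0.14 ]
```

View pics/crop0.png

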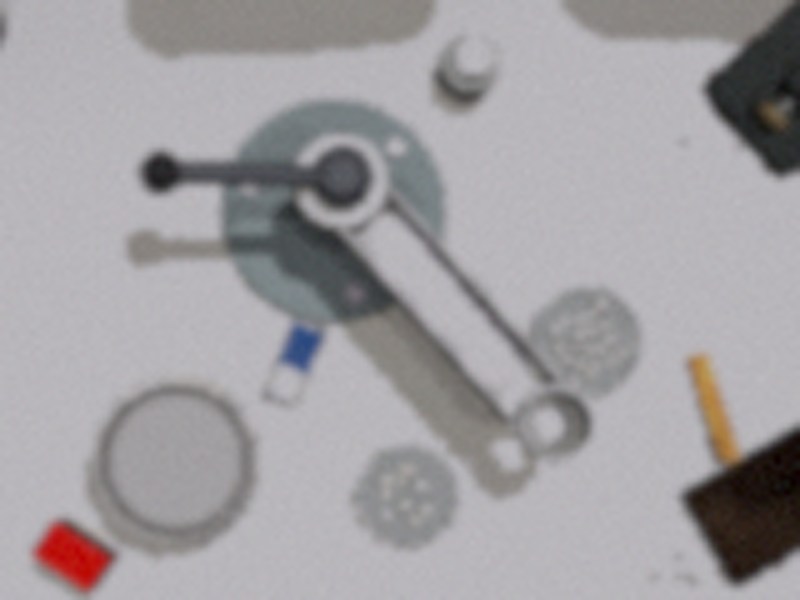

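Run:
```python
from h import *
np.set_printoptions(suppress=True,precision=4)
c=load("top0.npz")
f=lambda x,y,z:atz(c,195+(x-2)/5,140+(y-2)/5,z)[:2]
hub=f(343,176,.143);hr=f(343,180,.117);ball=f(161,171,.132);foot=f(333,212,.004);sp=f(552,424,.117);d=f(178,457,.062);d0=f(172,468,0)
box=f(74,552,.05);v=f(470,62,.054)
print("hub",hub,"hr",hr,"foot",foot,"ball",ball,"spout",sp,"dish",d,d0,"box",box,"vial",v)
a=hub
for n,p in[("ball",ball),("spout",sp),("dish",d),("vial",v)]:
    e=p-a;print(n,np.linalg.norm(e),np.degrees(np.arctan2(e[1],e[0])))
P=cloud(c);Z=P[...,2]
# dish/box depth
for n,p in[("dish",d),("spout",sp)]:
    m=(np.hypot(P[...,0]-p[0],P[...,1]-p[1])<.06)&(Z>.03)&(Z<.08)&(c["z_map"]>0);q=P[m];print(n,m.sum(),q.min(0) if len(q) else 0,q.max(0) if len(q) else 0)
```

```text
hub [ 0.5623 -0.0461] hr [ 0.5642 -0.0472] foot [ 0.563  -0.0464] ball [0.5682 0.0418] spout [ 0.4415 -0.1464] dish [0.4303 0.0388] [0.4248 0.0448] box [0.383  0.0937] vial [ 0.6354 -0.1193]
ball 0.08807358656311748 86.16978980402611
spout 0.15700058133929154 -140.2875601704721
dish 0.15693224449340293 147.24842329410387
vial 0.10350666190520805 -45.0397429715769
dish 855 [0.387  0.0007 0.0306] [0.4692 0.0831 0.0668]
spout 1 [ 0.451  -0.1532  0.0739] [ 0.451  -0.1532  0.0739]
```

Everything agrees with the given sizes:

| Item | Measured position or angle |
|---|---|
| Turning axis | (0.563, -0.0465) |
| Lever | 88 mm long, at 86° |
| Chute | at 219.7° |
| Dish | (0.428, 0.042), 161 mm from the axis at about 146.8° |

The chute therefore has to turn about 73° clockwise. I'll keep the tool orientation as it is, shut the fingers, and go to the right side of the chute.

The manual's scale: shifts go in shares of 600 mm and turns go in shares of 4 rad. Converting my numbers, 0.585 m is 0.975, 0.54 m is 0.9.

```bash
python3 steer.py '[[0,0.9,0.975,0,0,0,0],[0,0.9,0.975,0,0,0,0],[0,0.9,0.975,0,0,0,0],[0,0.9,0.975,0,0,0,0],[0,0.9,0.975,0,0,0,0],[0,0.9,0.975,0,0,0,0],[0,0.9,0.975,0,0,0,0],[0,0.9,0.975,0,0,0,0]]'
cat >> h.py <<'E'
A=np.array([.563,-.0465])
def plan(pts):
    from station import r, viewer, finish_job
    s=r.sense();R=np.array(s["ee_rot"]);p=np.array(s["tcp_pos"])
    print("t",s["time_s"],"tcp",p.round(4),"F",np.round(s["wrist_force"],2),"yaw",np.degrees(np.arctan2(R[1,0],R[0,0])).round(1))
    for q in pts: print(np.round(q,4),"->",(R.T@(np.array(q)-p)).round(4))
def push(th,off,rad=.115,z=.1):
    t=np.radians(th);return [A[0]+rad*np.cos(t)-off*np.sin(t),A[1]+rad*np.sin(t)+off*np.cos(t),z]
E
python3 -c "
from h import *
plan([push(219.7,.065,z=.2216)])"
```

```text
time_s: 0.9
tcp_pos: [0.3765, 0.2014, 0.2225]
ee_rot: [[0.926, -0.378, -0.0], [-0.378, -0.926, 0.0], [-0.0, -0.0, -1.0]]
wrist_force: [2.2, 0.3, 0.8]
gripper_width: 0.353
gripper_force: 0.0
t 0.9 tcp [0.3765 0.2014 0.2225] F [2.2  0.27 0.75] yaw -22.2
[ 0.516  -0.17    0.2216] -> [0.2697 0.291  0.0009]
```

Converted, 0.29 m is 0.4833, 0.27 m is 0.45.

```bash
python3 steer.py '[[0,0.45,0.4833,0,0,0,0],[0,0.45,0.4833,0,0,0,0],[0,0.45,0.4833,0,0,0,0],[0,0.45,0.4833,0,0,0,0],[0,0.45,0.4833,0,0,0,0],[0,0.45,0.4833,0,0,0,0],[0,0.45,0.4833,0,0,0,0],[0,0.45,0.4833,0,0,0,0]]'
python3 -c "
from h import *
plan([push(219.7,.065)])"
```

```text
time_s: 1.7
tcp_pos: [0.5166, -0.1695, 0.2222]
ee_rot: [[0.925, -0.38, -0.001], [-0.38, -0.925, 0.0], [-0.001, 0.0, -1.0]]
wrist_force: [0.8, 1.4, 0.0]
gripper_width: 0.006
gripper_force: 0.0
t 1.7 tcp [ 0.5166 -0.1695  0.2222] F [0.81 1.35 0.05] yaw -22.3
[ 0.516 -0.17   0.1  ] -> [-0.0002  0.0006  0.1222]
```

Next I'll lower the fingers and plan the arc. Offset 34 mm is the expected contact.

Converted, 0.122 m is 0.2033, 0.11 m is 0.1833.

```bash
python3 steer.py '[[0,0,0,0.0667,0,0,0],[0,0,0,0.1333,0,0,0],[0,0,0,0.1833,0,0,0],[0,0,0,0.2033,0,0,0],[0,0,0,0.2033,0,0,0],[0,0,0,0.2033,0,0,0]]'
python3 -c "
from h import *
plan([push(219.7,.034)]+[push(t,.034) for t in range(215,151,-5)])"
```

```text
time_s: 2.3
tcp_pos: [0.5176, -0.1673, 0.1018]
ee_rot: [[0.926, -0.378, 0.002], [-0.378, -0.926, -0.001], [0.002, -0.0, -1.0]]
wrist_force: [0.7, 0.4, -0.2]
gripper_width: -0.0
gripper_force: 0.0
t 2.3 tcp [ 0.5176 -0.1673  0.1018] F [ 0.68  0.37 -0.19] yaw -22.2
[ 0.4962 -0.1461  0.1   ] -> [-0.0278 -0.0115  0.0017]
[ 0.4883 -0.1403  0.1   ] -> [-0.0373 -0.0138  0.0017]
[ 0.4804 -0.1334  0.1   ] -> [-0.0472 -0.0172  0.0017]
[ 0.4731 -0.1259  0.1   ] -> [-0.0568 -0.0214  0.0017]
[ 0.4666 -0.1178  0.1   ] -> [-0.066  -0.0265  0.0016]
[ 0.4607 -0.1091  0.1   ] -> [-0.0747 -0.0323  0.0016]
[ 0.4557 -0.1     0.1   ] -> [-0.0828 -0.0389  0.0016]
[ 0.4514 -0.0904  0.1   ] -> [-0.0904 -0.0461  0.0016]
[ 0.448  -0.0805  0.1   ] -> [-0.0973 -0.054   0.0016]
[ 0.4455 -0.0703  0.1   ] -> [-0.1034 -0.0624  0.0016]
[ 0.4438 -0.06    0.1   ] -> [-0.1089 -0.0714  0.0016]
[ 0.4431 -0.0496  0.1   ] -> [-0.1135 -0.0807  0.0016]
[ 0.4433 -0.0391  0.1   ] -> [-0.1173 -0.0905  0.0015]
[ 0.4444 -0.0287  0.1   ] -> [-0.1202 -0.1005  0.0015]
```

Converted, -0.083 m is -0.1383, -0.075 m is -0.125.

```bash
python3 steer.py '[[0,-0.0233,-0.01,0.0017,0,0,0],[0,-0.0467,-0.0192,0.0017,0,0,0],[0,-0.0617,-0.0233,0.0017,0,0,0],[0,-0.0783,-0.0283,0.0017,0,0,0],[0,-0.095,-0.0358,0.0017,0,0,0],[0,-0.11,-0.0442,0.0017,0,0,0],[0,-0.125,-0.0542,0.0017,0,0,0],[0,-0.1383,-0.065,0.0017,0,0,0]]'
python3 - <<'E'
from h import *; from station import r, viewer, finish_job; import cv2
plan([push(t,.034) for t in range(185,149,-5)])
c=viewer.capture("top");np.savez("top1.npz",**c)
cv2.imwrite("pics/top1.png",cv2.resize(c["pixels"][140:260,195:355,::-1],(800,600),interpolation=cv2.INTER_CUBIC))
E
```

```text
time_s: 3.1
tcp_pos: [0.4539, -0.099, 0.0996]
ee_rot: [[0.925, -0.379, -0.0], [-0.379, -0.925, -0.0], [-0.0, 0.0, -1.0]]
wrist_force: [-0.1, -0.9, -0.8]
gripper_width: 0.007
gripper_force: 0.4
t 3.1 tcp [ 0.4539 -0.099   0.0996] F [-0.09 -0.85 -0.76] yaw -22.3
[ 0.4514 -0.0904  0.1   ] -> [-0.0056 -0.007  -0.0004]
[ 0.448  -0.0805  0.1   ] -> [-0.0125 -0.0149 -0.0004]
[ 0.4455 -0.0703  0.1   ] -> [-0.0186 -0.0233 -0.0004]
[ 0.4438 -0.06    0.1   ] -> [-0.0241 -0.0323 -0.0004]
[ 0.4431 -0.0496  0.1   ] -> [-0.0287 -0.0416 -0.0004]
[ 0.4433 -0.0391  0.1   ] -> [-0.0325 -0.0514 -0.0004]
[ 0.4444 -0.0287  0.1   ] -> [-0.0354 -0.0614 -0.0004]
[ 0.4464 -0.0184  0.1   ] -> [-0.0374 -0.0717 -0.0004]
```

View pics/top1.png

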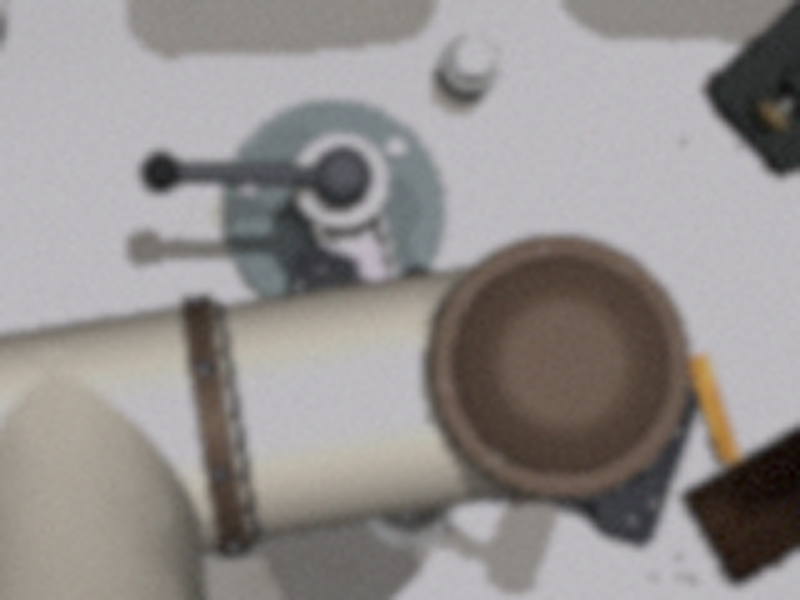

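The chute is following: its visible part near the hub at (350,250) has swung to the left. The lever and vial haven't moved. I'll carry on to just short of the target.

Converted, -0.0575 m is -0.0958, -0.051 m is -0.085.

```bash
python3 steer.py '[[0,-0.0092,-0.0117,0,0,0,0],[0,-0.0208,-0.025,0,0,0,0],[0,-0.0308,-0.0392,0,0,0,0],[0,-0.04,-0.0533,0,0,0,0],[0,-0.0475,-0.0692,0,0,0,0],[0,-0.0542,-0.085,0,0,0,0],[0,-0.0575,-0.0958,0,0,0,0],[0,-0.0575,-0.0958,0,0,0,0]]'
python3 - <<'E'
from h import *; from station import r, viewer, finish_job; import cv2
plan([push(t,.034) for t in (155,153,151,149,147)])
for n in("scene","top"):
    c=viewer.capture(n);np.savez(n+"2.npz",**c)
cv2.imwrite("pics/top2.png",cv2.resize(c["pixels"][140:260,195:355,::-1],(400,300),interpolation=cv2.INTER_CUBIC))
s=np.load("scene2.npz")["pixels"][150:290,150:320,::-1]
a=cv2.resize(s,(728,600),interpolation=cv2.INTER_CUBIC)
cv2.imwrite("pics/scene2.png",a)
E
```

```text
time_s: 3.95
tcp_pos: [0.4445, -0.0324, 0.0995]
ee_rot: [[0.926, -0.378, 0.0], [-0.378, -0.926, 0.0], [-0.0, -0.0, -1.0]]
wrist_force: [0.1, 0.2, -0.3]
gripper_width: 0.002
gripper_force: 0.0
t 3.95 tcp [ 0.4445 -0.0324  0.0995] F [ 0.12  0.24 -0.29] yaw -22.2
[ 0.4444 -0.0287  0.1   ] -> [-0.0014 -0.0034 -0.0005]
[ 0.4451 -0.0246  0.1   ] -> [-0.0024 -0.0075 -0.0005]
[ 0.4459 -0.0205  0.1   ] -> [-0.0031 -0.0116 -0.0004]
[ 0.4469 -0.0164  0.1   ] -> [-0.0038 -0.0157 -0.0004]
[ 0.448  -0.0124  0.1   ] -> [-0.0042 -0.0199 -0.0004]
```

View pics/scene2.png

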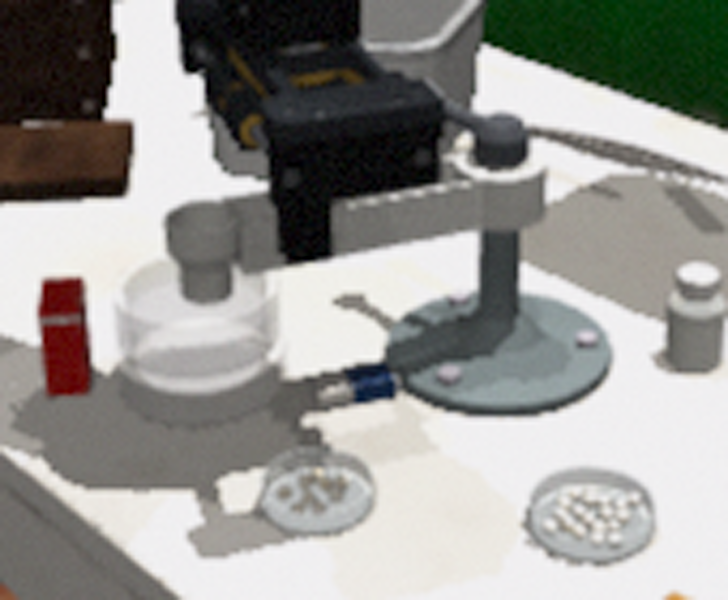

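Run:
```python
from h import *
c=load("scene2.npz");k=728/170
f=lambda x,y,z:atz(c,150+(x+.5)/k-.5,150+(y+.5)/k-.5,z)[:2]
for n,p in[("top",f(203,211,.117)),("bot",f(207,292,.075)),("rim",f(199,295,.062)),("base",f(200,358,0))]:
    e=p-A;print(n,p.round(4),np.linalg.norm(e).round(4),np.degrees(np.arctan2(e[1],e[0])).round(1))
P=cloud(c);e=P[...,:2]-A;rr=np.hypot(*np.moveaxis(e,-1,0))
ok=(c["z_map"]>0)
m=ok&(P[...,2]>.08)&(P[...,2]<.125)&(rr>.135)&(rr<.19)&(e[...,0]<-.03);q=P[m];print("spout cloud",m.sum(),q.mean(0),q.min(0),q.max(0))
m=ok&(P[...,2]>.113)&(P[...,2]<.121)&(rr>.12)&(rr<.19)&(e[...,0]<-.03);q=P[m];print(m.sum(),q.mean(0))
m=ok&(P[...,2]>.02)&(P[...,2]<.066)&(rr>.1)&(rr<.22)&(e[...,1]>.03)&(e[...,1]<.14);q=P[m];print("dish",m.sum(),q.min(0),q.max(0))
```

```text
top [0.4172 0.0098] 0.1563 158.9
bot [0.4137 0.0059] 0.1582 160.7
rim [0.4223 0.026 ] 0.1583 152.7
base [0.4443 0.0622] 0.1609 137.5
spout cloud 406 [0.41391931 0.00063128 0.1046437 ] [ 0.39405202 -0.01835574  0.08004521] [0.44135075 0.0265783  0.11912707]
164 [ 0.42361709 -0.00349124  0.11603441]
dish 1039 [ 0.37840368 -0.00607771  0.02001533] [0.46764955 0.09255921 0.06382476]
```

The spout reads 159–160° with a radius of 157 mm, which fits. Contact is therefore nearer a 30 mm offset. I'll push on to about 149°, then back off and measure it without the gripper in the way.

```bash
python3 -c "
from h import *
plan([push(t,.030) for t in (159,156,153,151,149,147)])"
```

```text
t 4.05 tcp [ 0.4442 -0.0331  0.0994] F [ 0.67 -0.17  0.09] yaw -22.3
[ 0.4449 -0.0333  0.1   ] -> [ 0.0007 -0.0001 -0.0006]
[ 0.4457 -0.0271  0.1   ] -> [-0.0009 -0.0061 -0.0006]
[ 0.4469 -0.021   0.1   ] -> [-0.0021 -0.0122 -0.0006]
[ 0.4479 -0.017   0.1   ] -> [-0.0027 -0.0163 -0.0006]
[ 0.449 -0.013  0.1  ] -> [-0.0032 -0.0205 -0.0006]
[ 0.4502 -0.009   0.1   ] -> [-0.0036 -0.0246 -0.0006]
```

Converted, 0.1 m is 0.1667, 0.05 m is 0.0833.

```bash
python3 steer.py '[[0,-0.0017,-0.01,0,0,0,0],[0,-0.0033,-0.02,0,0,0,0],[0,-0.005,-0.0267,0,0,0,0],[0,-0.005,-0.0333,0,0,0,0],[0,-0.005,-0.0333,0,0,0,0],[0,-0.005,0.0167,0,0,0,0],[0,-0.005,0.0833,0,0,0,0],[0,-0.005,0.1667,0,0,0,0]]'
python3 steer.py '[[0,0,0.0833,0,0,0,0],[0,0,0.1667,0,0,0,0],[0,0,0.1833,0,0,0,0]]'
python3 - <<'E'
from h import *; from station import r, viewer, finish_job; import cv2
plan([])
for n in("scene","top"):
    c=viewer.capture(n);np.savez(n+"3.npz",**c)
a=cv2.resize(c["pixels"][180:260,205:305,::-1],(500,400),interpolation=cv2.INTER_CUBIC)
s=cv2.resize(np.load("scene3.npz")["pixels"][170:260,160:235,::-1],(300,360),interpolation=cv2.INTER_CUBIC)
o=np.zeros((400,800,3),np.uint8);o[:,:500]=a;o[:360,500:]=s
cv2.imwrite("pics/v3.png",o)
E
```

```text
time_s: 4.85
tcp_pos: [0.4041, -0.1251, 0.0998]
ee_rot: [[0.927, -0.376, 0.002], [-0.376, -0.927, 0.0], [0.002, -0.001, -1.0]]
wrist_force: [-0.3, -0.2, 0.5]
gripper_width: 0.007
gripper_force: 0.0
time_s: 5.15
tcp_pos: [0.3599, -0.2295, 0.0995]
ee_rot: [[0.923, -0.384, -0.0], [-0.384, -0.923, 0.0], [-0.0, 0.0, -1.0]]
wrist_force: [0.7, 0.7, -0.4]
gripper_width: 0.001
gripper_force: 0.0
t 5.15 tcp [ 0.3599 -0.2295  0.0995] F [ 0.67  0.68 -0.38] yaw -22.6
```

View pics/v3.png

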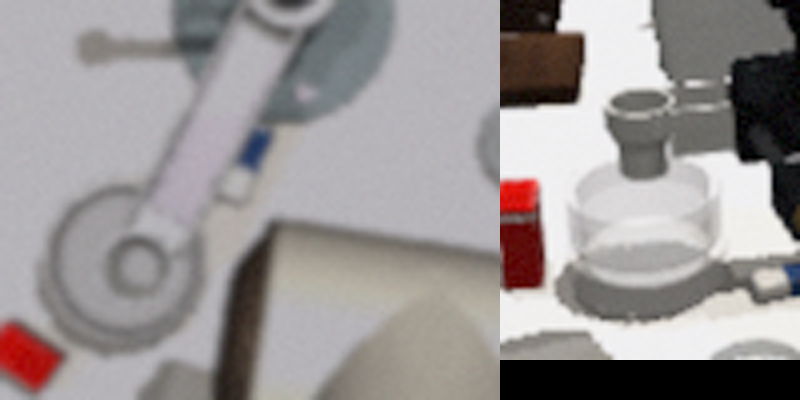

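Run:
```python
from h import *
c=load("top3.npz")
f=lambda x,y,z:atz(c,205+(x-2)/5,180+(y-2)/5,z)[:2]
s=load("scene3.npz")
g=lambda x,y,z:atz(s,160+(x-500+.5)/4-.5,170+(y+.5)/4-.5,z)[:2]
A0=A
for n,p in[("spout",f(138,266,.117)),("rim",f(126,264,.062)),("sc spout top",g(641,104,.117)),("sc bot",g(641,166,.075)),("sc rim",g(645,195,.062))]:
    e=p-A0;print(n,p.round(4),np.linalg.norm(e).round(4),np.degrees(np.arctan2(e[1],e[0])).round(1))
# chute direction from top-view depth: trough points
P=cloud(c);e=P[...,:2]-A;rr=np.hypot(e[...,0],e[...,1])
m=(c["z_map"]>0)&(P[...,2]>.084)&(P[...,2]<.122)&(rr>.04)&(rr<.14)&(e[...,0]<0);q=e[m]
print(len(q),q.mean(0),np.degrees(np.arctan2(*q.mean(0)[::-1])))
m=(c["z_map"]>0)&(P[...,2]>.08)&(P[...,2]<.125)&(rr>.135)&(rr<.19)&(e[...,1]>0);q=P[m];print("spout",len(q),q.mean(0),np.degrees(np.arctan2(*(q.mean(0)[:2]-A)[::-1])))
m=(c["z_map"]>0)&(P[...,2]>.03)&(P[...,2]<.07)&(rr>.1)&(rr<.22)&(e[...,1]>.03)&(e[...,1]<.15);q=P[m];print("dish",len(q),q.min(0),q.max(0))
```

```text
spout [0.4255 0.0317] 0.1582 150.4
rim [0.4268 0.0399] 0.1613 147.6
sc spout top [0.4232 0.0258] 0.1574 152.6
sc bot [0.4267 0.0353] 0.1589 149.0
sc rim [0.4223 0.0268] 0.1586 152.5
573 [-0.07696075  0.04520894] 149.56881147009855
spout 191 [0.42907915 0.03103155 0.10415159] 149.9319223618574
dish 584 [0.38267647 0.0006969  0.03465043] [0.46936063 0.08664809 0.06897369]
```

The chute is at 150° by all measures and the dish at about 147°, so 3° is still to go. I aimed for 149° and got 150°, so this time I'll aim for 146°.

Converted, -0.18 m is -0.3, -0.15 m is -0.25.

```bash
python3 steer.py '[[0,0,-0.0833,0,0,0,0],[0,0,-0.1667,0,0,0,0],[0,0,-0.25,0,0,0,0],[0,0,-0.3,0,0,0,0],[0,0,-0.3,0,0,0,0]]'
python3 -c "
from h import *
plan([push(t,.030) for t in (152,150,149,148,147,146)])"
```

```text
time_s: 5.75
tcp_pos: [0.4327, -0.0557, 0.1]
ee_rot: [[0.928, -0.372, 0.003], [-0.372, -0.928, 0.0], [0.002, -0.001, -1.0]]
wrist_force: [0.1, -0.4, -0.7]
gripper_width: 0.008
gripper_force: 0.0
t 5.75 tcp [ 0.4327 -0.0557  0.1   ] F [ 0.14 -0.42 -0.72] yaw -21.8
[ 0.4474 -0.019   0.1   ] -> [ 0.     -0.0395  0.0001]
[ 0.4484 -0.015   0.1   ] -> [-0.0005 -0.0436  0.0001]
[ 0.449 -0.013  0.1  ] -> [-0.0007 -0.0457  0.0001]
[ 0.4496 -0.011   0.1   ] -> [-0.0009 -0.0477  0.0001]
[ 0.4502 -0.009   0.1   ] -> [-0.001  -0.0498  0.0001]
[ 0.4509 -0.0071  0.1   ] -> [-0.0011 -0.0519  0.0001]
```

Converted, -0.051 m is -0.085, -0.048 m is -0.08.

```bash
python3 steer.py '[[0,0,-0.0333,0,0,0,0],[0,0,-0.0567,0,0,0,0],[0,0,-0.0667,0,0,0,0],[0,-0.0017,-0.075,0,0,0,0],[0,-0.0017,-0.08,0,0,0,0],[0,-0.0017,-0.085,0,0,0,0],[0,-0.0017,-0.085,0,0,0,0],[0,-0.0017,-0.085,0,0,0,0]]'
python3 -c "
from h import *
plan([push(t,.030) for t in (147,146,145)])"
```

```text
time_s: 6.55
tcp_pos: [0.4484, -0.0127, 0.0995]
ee_rot: [[0.925, -0.38, -0.0], [-0.38, -0.925, -0.0], [-0.0, 0.0, -1.0]]
wrist_force: [-0.7, -0.3, -1.2]
gripper_width: 0.005
gripper_force: 0.0
t 6.55 tcp [ 0.4484 -0.0127  0.0995] F [-0.69 -0.25 -1.2 ] yaw -22.3
[ 0.4502 -0.009   0.1   ] -> [ 0.0003 -0.0041 -0.0005]
[ 0.4509 -0.0071  0.1   ] -> [ 0.0001 -0.0061 -0.0005]
[ 0.4516 -0.0051  0.1   ] -> [ 0.     -0.0082 -0.0005]
```

Converted, -0.006 m is -0.01, -0.003 m is -0.005.

```bash
python3 steer.py '[[0,0,-0.005,0,0,0,0],[0,0,-0.01,0,0,0,0],[0,0,-0.01,0,0,0,0],[0,0,-0.01,0,0,0,0]]'
python3 steer.py '[[0,0,0.0333,0,0,0,0],[0,0,0.1,0,0,0,0],[0,0,0.1833,0,0,0,0],[0,0,0.2667,0,0,0,0],[0,0,0.35,0,0,0,0],[0,0,0.3833,0,0,0,0]]'
cat > m.py <<'E'
import sys
from h import *; from station import r, viewer, finish_job
n=sys.argv[1];plan([])
c=viewer.capture("top");np.savez(f"top{n}.npz",**c)
P=cloud(c);e=P[...,:2]-A;rr=np.hypot(e[...,0],e[...,1]);ok=c["z_map"]>0;D=lambda q:np.degrees(np.arctan2(q[1],q[0])).round(2)
for l,z0,z1,a,b in[("trough",.084,.122,.04,.14),("spout",.08,.125,.135,.19)]:
    q=e[ok&(P[...,2]>z0)&(P[...,2]<z1)&(rr>a)&(rr<b)&(e[...,0]<0)];print(l,len(q),D(q.mean(0)))
q=P[ok&(P[...,2]>.03)&(P[...,2]<.07)&(rr>.1)&(rr<.22)&(e[...,1]>.03)&(e[...,1]<.15)]
d=(q.min(0)+q.max(0))[:2]/2;print("dish",d.round(4),D(d-A))
q=P[ok&(P[...,2]>.122)&(P[...,2]<.15)&(rr>.03)&(rr<.1)];
if len(q):print("lever",len(q),D(q.mean(0)[:2]-A))
E
python3 m.py 4
python3 - <<'E'
import cv2,numpy as np
p=np.load("top4.npz")["pixels"][140:260,195:355,::-1]
cv2.imwrite("pics/v4.png",cv2.resize(p,(800,600),interpolation=cv2.INTER_CUBIC))
E
```

```text
time_s: 6.95
tcp_pos: [0.4508, -0.0067, 0.0995]
ee_rot: [[0.925, -0.379, 0.0], [-0.379, -0.925, 0.0], [-0.0, -0.0, -1.0]]
wrist_force: [-0.2, -0.2, -0.0]
gripper_width: 0.003
gripper_force: 0.1
time_s: 7.55
tcp_pos: [0.362, -0.2221, 0.0996]
ee_rot: [[0.924, -0.382, -0.0], [-0.382, -0.924, -0.0], [-0.0, 0.0, -1.0]]
wrist_force: [-0.0, 0.3, -0.7]
gripper_width: 0.008
gripper_force: 0.0
t 7.55 tcp [ 0.362  -0.2221  0.0996] F [-0.04  0.34 -0.71] yaw -22.5
trough 573 146.22
spout 194 146.46
dish [0.4244 0.0419] 147.48
lever 142 87.75
```

View pics/v4.png

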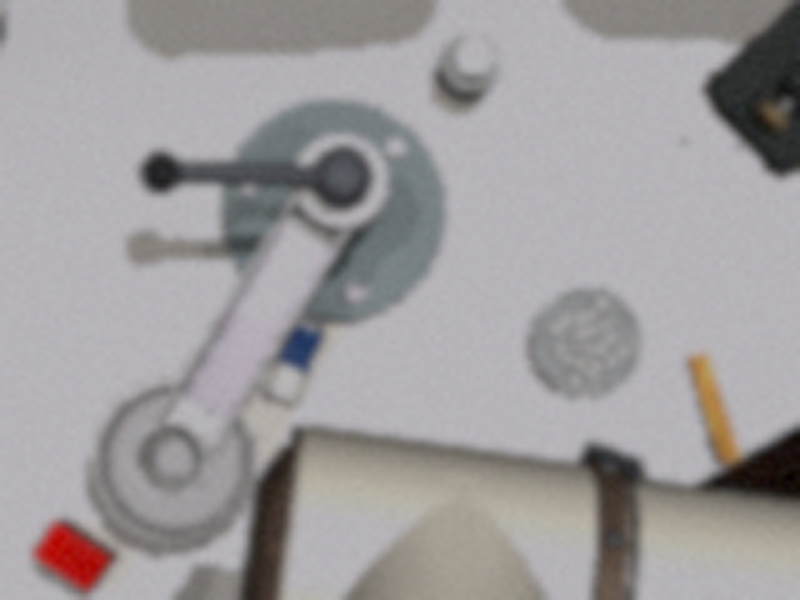

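The spout is now at about 146.4°, against 147° for the dish, so it's within about 2 mm sideways. The ring is at (172,459) and the rim centre at (178,457). The lever, with its ball at (161,171), is untouched. Next is the lever: lift first, then move across.

Converted, -0.12 m is -0.2, -0.1 m is -0.1667.

```bash
python3 steer.py '[[0,0,0,-0.0833,0,0,0],[0,0,0,-0.1667,0,0,0],[0,0,0,-0.2,0,0,0],[0,0,0,-0.2,0,0,0]]'
python3 -c "
from h import *
plan([push(86.2,.048,.06,.2216),push(86.2,.048,.06,.124)])"
```

```text
time_s: 8.0
tcp_pos: [0.366, -0.2202, 0.2233]
ee_rot: [[0.925, -0.379, 0.009], [-0.379, -0.926, -0.002], [0.009, -0.001, -1.0]]
wrist_force: [0.6, -0.6, 0.6]
gripper_width: 0.006
gripper_force: 0.0
t 8.0 tcp [ 0.366  -0.2202  0.2233] F [ 0.61 -0.64  0.55] yaw -22.3
[0.5191 0.0165 0.2216] -> [ 0.052  -0.2771  0.0025]
[0.5191 0.0165 0.124 ] -> [ 0.0511 -0.277   0.1001]
```

Converted, -0.277 m is -0.4617, 0.052 m is 0.0867.

```bash
python3 steer.py '[[0,0.0867,-0.4617,0.0017,0,0,0],[0,0.0867,-0.4617,0.0017,0,0,0],[0,0.0867,-0.4617,0.0017,0,0,0],[0,0.0867,-0.4617,0.0017,0,0,0],[0,0.0867,-0.4617,0.0017,0,0,0],[0,0.0867,-0.4617,0.0017,0,0,0],[0,0.0867,-0.4617,0.0017,0,0,0]]'
python3 -c "
from h import *
plan([push(86.2,.048,.06,.124)])"
```

```text
time_s: 8.7
tcp_pos: [0.5181, 0.0202, 0.2165]
ee_rot: [[0.927, -0.375, -0.002], [-0.375, -0.927, -0.0], [-0.002, 0.001, -1.0]]
wrist_force: [-0.7, -0.5, 0.5]
gripper_width: 0.006
gripper_force: 0.0
t 8.7 tcp [0.5181 0.0202 0.2165] F [-0.66 -0.47  0.46] yaw -22.0
[0.5191 0.0165 0.124 ] -> [0.0024 0.0029 0.0925]
```

Converted, 0.093 m is 0.155, 0.08 m is 0.1333.

```bash
python3 steer.py '[[0,0.0033,0.0017,0.0667,0,0,0],[0,0.0033,0.0017,0.1333,0,0,0],[0,0.0033,0.0017,0.155,0,0,0],[0,0.0033,0.0017,0.155,0,0,0]]'
python3 -c "
from h import *
plan([push(86.2,.018,.06,.124)]+[push(t,.018,.06,.124) for t in range(80,14,-6)])"
```

```text
time_s: 9.1
tcp_pos: [0.5154, 0.0142, 0.1221]
ee_rot: [[0.925, -0.38, -0.008], [-0.38, -0.925, -0.002], [-0.006, 0.005, -1.0]]
wrist_force: [0.0, -0.6, 0.3]
gripper_width: 0.004
gripper_force: 0.0
t 9.1 tcp [0.5154 0.0142 0.1221] F [ 0.03 -0.65  0.28] yaw -22.3
[0.549  0.0146 0.124 ] -> [ 0.031  -0.0131 -0.0021]
[0.5557 0.0157 0.124 ] -> [ 0.0367 -0.0167 -0.0022]
[0.5622 0.0161 0.124 ] -> [ 0.0426 -0.0196 -0.0022]
[0.5688 0.0159 0.124 ] -> [ 0.0487 -0.0219 -0.0023]
[0.5753 0.0149 0.124 ] -> [ 0.0551 -0.0234 -0.0023]
[0.5816 0.0133 0.124 ] -> [ 0.0616 -0.0244 -0.0024]
[0.5878 0.011  0.124 ] -> [ 0.0682 -0.0246 -0.0024]
[0.5937 0.0081 0.124 ] -> [ 0.0747 -0.0241 -0.0025]
[0.5992 0.0046 0.124 ] -> [ 0.0812 -0.023  -0.0025]
[6.043e-01 6.000e-04 1.240e-01] -> [ 0.0875 -0.0212 -0.0025]
[ 0.609 -0.004  0.124] -> [ 0.0935 -0.0187 -0.0026]
[ 0.6132 -0.0091  0.124 ] -> [ 0.0993 -0.0157 -0.0026]
```

```bash
python3 steer.py '[[0,0.03,-0.0133,-0.0033,0,0,0],[0,0.0517,-0.0217,-0.0033,0,0,0],[0,0.0608,-0.0275,-0.0033,0,0,0],[0,0.0708,-0.0325,-0.0033,0,0,0],[0,0.0808,-0.0367,-0.0033,0,0,0],[0,0.0917,-0.0392,-0.0033,0,0,0],[0,0.1025,-0.0408,-0.0033,0,0,0],[0,0.1133,-0.0408,-0.0033,0,0,0]]'
python3 -c "
from h import *
plan([push(t,.018,.06,.124) for t in range(44,7,-4)])"
```

```text
time_s: 9.9
tcp_pos: [0.5907, 0.0121, 0.1275]
ee_rot: [[0.925, -0.379, -0.0], [-0.379, -0.925, 0.0], [-0.0, 0.0, -1.0]]
wrist_force: [-2.1, -0.7, 0.8]
gripper_width: 0.005
gripper_force: 0.7
t 9.9 tcp [0.5907 0.0121 0.1275] F [-2.13 -0.7   0.76] yaw -22.3
[0.5937 0.0081 0.124 ] -> [0.0042 0.0025 0.0035]
[0.5974 0.0059 0.124 ] -> [0.0086 0.0032 0.0035]
[0.601  0.0033 0.124 ] -> [0.0128 0.0042 0.0035]
[6.043e-01 6.000e-04 1.240e-01] -> [0.017  0.0055 0.0035]
[ 0.6075 -0.0024  0.124 ] -> [0.0211 0.0071 0.0035]
[ 0.6105 -0.0057  0.124 ] -> [0.0251 0.0089 0.0035]
[ 0.6132 -0.0091  0.124 ] -> [0.0289 0.011  0.0035]
[ 0.6157 -0.0127  0.124 ] -> [0.0325 0.0134 0.0035]
[ 0.6179 -0.0164  0.124 ] -> [0.036  0.016  0.0035]
[ 0.6199 -0.0203  0.124 ] -> [0.0393 0.0189 0.0035]
```

Converted, 0.029 m is 0.0483, 0.025 m is 0.0417.

```bash
python3 steer.py '[[0,0.0075,0.0042,0.0067,0,0,0],[0,0.0142,0.005,0.0067,0,0,0],[0,0.0217,0.0067,0.0067,0,0,0],[0,0.0283,0.0092,0.0067,0,0,0],[0,0.035,0.0117,0.0067,0,0,0],[0,0.0417,0.015,0.0067,0,0,0],[0,0.0483,0.0183,0.0067,0,0,0]]'
python3 -c "
from h import *
plan([push(t,.018,.06,.124) for t in (20,17,14,11,8,5)])"; python3 m.py 5
```

```text
time_s: 10.6
tcp_pos: [0.6134, -0.0093, 0.1236]
ee_rot: [[0.925, -0.379, 0.0], [-0.379, -0.925, 0.0], [0.0, -0.0, -1.0]]
wrist_force: [-0.8, 0.8, -0.1]
gripper_width: 0.006
gripper_force: 0.7
t 10.6 tcp [ 0.6134 -0.0093  0.1236] F [-0.81  0.77 -0.07] yaw -22.3
[ 0.6132 -0.0091  0.124 ] -> [-0.0002 -0.0001 -0.0004]
[ 0.6151 -0.0117  0.124 ] -> [ 0.0025  0.0016 -0.0004]
[ 0.6169 -0.0145  0.124 ] -> [ 0.0052  0.0035 -0.0004]
[ 0.6185 -0.0174  0.124 ] -> [ 0.0078  0.0056 -0.0004]
[ 0.6199 -0.0203  0.124 ] -> [ 0.0102  0.0078 -0.0004]
[ 0.6212 -0.0233  0.124 ] -> [ 0.0125  0.0101 -0.0004]
t 10.6 tcp [ 0.6134 -0.0093  0.1236] F [-0.81  0.77 -0.07] yaw -22.3
trough 574 146.19
spout 195 146.47
dish [0.4255 0.0419] 147.25
lever 2 36.01
```

The chute is still at 146.2–146.5°. I'll press on in small steps, watching the force for the stop.

Converted, 0.005 m is 0.0083, 0.0035 m is 0.0058.

```bash
for i in 1; do python3 steer.py '[[0,0.0042,0.0027,0,0,0,0],[0,0.0083,0.0058,0,0,0,0]]' | grep -E "tcp_pos|wrist"; python3 steer.py '[[0,0.0043,0.0033,0,0,0,0],[0,0.0043,0.0033,0,0,0,0]]' | grep -E "tcp_pos|wrist"; done
python3 -c "
from h import *
plan([push(t,.018,.06,.124) for t in (14,11,8,5,2)])"
```

```text
tcp_pos: [0.6142, -0.0112, 0.1232]
wrist_force: [-11.6, 20.8, 7.1]
tcp_pos: [0.6144, -0.0115, 0.1232]
wrist_force: [-13.3, 20.6, 7.7]
t 11.05 tcp [ 0.6144 -0.0115  0.1232] F [-13.31  20.64   7.67] yaw -22.3
[ 0.6169 -0.0145  0.124 ] -> [ 0.0035  0.0019 -0.0008]
[ 0.6185 -0.0174  0.124 ] -> [ 0.006   0.0039 -0.0009]
[ 0.6199 -0.0203  0.124 ] -> [ 0.0085  0.0061 -0.0009]
[ 0.6212 -0.0233  0.124 ] -> [ 0.0108  0.0084 -0.0009]
[ 0.6223 -0.0264  0.124 ] -> [ 0.013   0.0108 -0.001 ]
```

The force rose sharply to 25 N with the tool near the 18° position, where the stop is expected (17–21°). I'll back away, lift and check.

Converted, -0.22 m is -0.3667, -0.03 m is -0.05.

```bash
python3 steer.py '[[0,-0.0217,-0.025,0,0,0,0],[0,-0.0433,-0.05,0,0,0,0],[0,-0.0433,-0.05,-0.0833,0,0,0],[0,-0.0433,-0.05,-0.1667,0,0,0],[0,-0.0433,-0.1167,-0.1833,0,0,0],[0,-0.0433,-0.2,-0.1833,0,0,0],[0,-0.0433,-0.2833,-0.1833,0,0,0],[0,-0.0433,-0.3667,-0.1833,0,0,0]]' | grep -E "time|tcp|force"
python3 steer.py '[[0,-0.0833,-0.0833,0,0,0,0],[0,-0.1667,-0.0833,0,0,0,0],[0,-0.25,-0.0833,0,0,0,0],[0,-0.25,-0.0833,0,0,0,0]]' | grep -E "time|tcp|force"
python3 m.py 6
python3 - <<'E'
import cv2,numpy as np
p=np.load("top6.npz")["pixels"][140:260,195:355,::-1]
cv2.imwrite("pics/v6.png",cv2.resize(p,(800,600),interpolation=cv2.INTER_CUBIC))
E
```

```text
time_s: 11.85
tcp_pos: [0.6786, 0.1979, 0.2347]
wrist_force: [1.4, -0.0, 0.3]
gripper_force: 0.0
time_s: 12.25
tcp_pos: [0.5549, 0.3017, 0.2342]
wrist_force: [0.8, -0.4, 1.3]
gripper_force: 0.0
t 12.25 tcp [0.5549 0.3017 0.2342] F [ 0.8  -0.37  1.33] yaw -22.0
trough 572 146.17
spout 196 146.46
dish [0.4259 0.0432] 146.8
lever 146 20.56
```

View pics/v6.png

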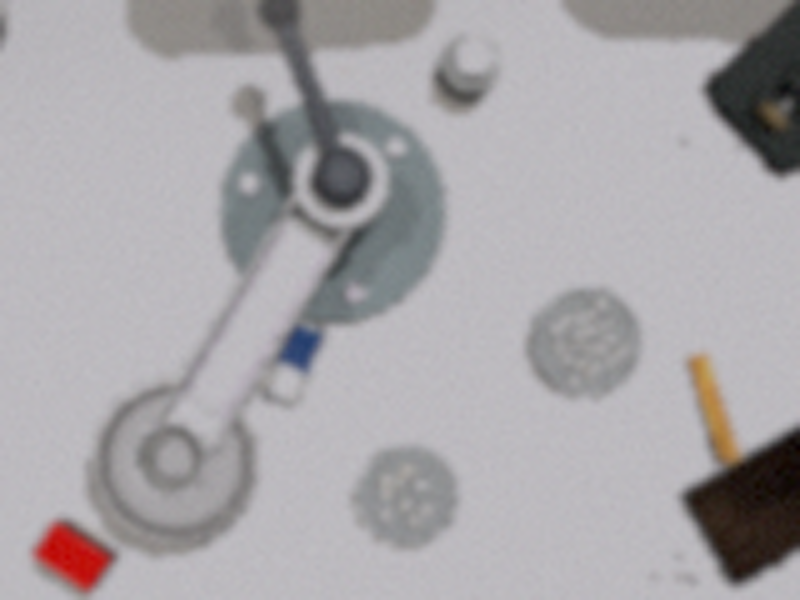

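The ball is now at (279,10), so the lever is at about 20° and has swung 67°, against its stop. The spout ring at (172,459) is centred over the dish at (178,457). The dishes, eraser, box and vial are all where they were, and the arm is clear, so I'll hand in.

```bash
python3 -c "
from station import r, viewer, finish_job
print(finish_job())"
```

```text
the job is handed in; nothing more can be done
None
```

The job is handed in at about 12 s of the 51 s allowed: the spout stands over the middle of the glass dish (about 2 mm off sideways), the lock lever is against its clockwise stop, and the dishes and small things are where they were.

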